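# Feel the end float of a juicer gear shaft and leave it mid-float

### The job

The bar's juicer gear unit is on the counter for service: check its shaft's end float. Holding the red tang, slide the shaft in until you feel it come up against its inner stop and lean on it lightly for half a second (about 8 N at the stop, never 20 N), then pull it out against its outer stop in the same way. Then set the shaft in the middle of the play you felt, so that its yellow pointer stands midway between the two tell-tale riders, and let go; touch neither the riders nor the things standing around.

Things in the scene. Friction and masses are not known exactly. Their poses are not given: they have to be found in the camera images.
- gear_case: gears inside the fixed green gear unit (case 120 x 110 mm, 110 mm tall, on a 150 x 150 mm base plate, grey motor at its back). Origin: on the counter under the middle of the case. x axis: level, along the shaft, pointing INTO the unit (from tang to motor); z up. The shaft's axis is 85 mm above the counter; the case's front face lies 60 mm from the origin towards the tang
- case_top (a point): middle of the case's top, 110 mm above the counter. Two stops hidden in the case limit the shaft; they lie elsewhere each time and cannot be seen: the shaft meets one 5 to 14 mm further in, the other 5 to 14 mm further out than the place where the pointer stands over this point (total play 10 to 28 mm). The stops are hard, giving well under 1 mm at 10 N
- shaft: shaft with a red tang at its outer end; slides along the case's x axis, does not turn. Tang: upright plate 14 mm thick along the shaft, 40 mm wide, 75 to 145 mm above the counter. Origin: middle of its thickness and width, 125 mm above the counter, a good place to grasp. Steel rod 20 mm across, its upper side 95 mm above the counter; 44 mm or more of rod stay free between tang and case
- tang_top (a point): middle of the tang's upper edge, 145 mm above the counter. Sliding the shaft takes about 3 N, plus about 1 N while its pointer pushes a rider; it stays where it is left. It starts within 3 mm of the place where the pointer stands over the case_top point, off both stops
- pointer (a point): yellow pointer on the shaft, 6 mm thick along the shaft, sticking up 33 mm from a slot in the case's top; point at its centre, 122 mm above the counter. It moves with the shaft, 135 mm behind the tang's origin towards the motor
- rider_in: blue tell-tale rider on the case's top, on the motor side of the pointer, 10 x 34 x 18 mm, origin at its centre (123.5 mm above the counter), axes as gear_case. The pointer pushes it along; it stays at the farthest place to which it was pushed. When they touch, the centres are 8 mm apart. Starts inside the shaft's play
- rider_out: orange tell-tale rider, the same, on the tang side of the pointer
- bitters: small amber bottle, 44 mm across, 105 mm tall, standing beside the unit; origin under its middle; leave alone
- jigger: steel cup, 68 mm across, 85 mm tall, standing beside the unit; origin under its middle; leave alone
- mug: terracotta mug, 80 mm across and 75 mm tall, with handle, standing beside the unit; origin under its middle; leave alone

How it is judged (in metres and radians):
On the way, in this order (a step that is already met when the one before it is completed fails the run):
1. the shaft is pushed in against its inner stop with more than 3 N (contact force between gear_case and shaft above 3 N and x of shaft in the frame of gear_case above -0.1315 m), for 0.2 s.
2. then the shaft is pulled out against its outer stop with more than 3 N (contact force between gear_case and shaft above 3 N and x of shaft in the frame of gear_case below -0.1385 m), for 0.2 s.
At the end, for the whole second after the job is handed in: the shaft is released and at rest, off both stops, with its pointer midway between the two riders (which mark the ends of the felt play) to within about 2 mm (((x of rider_in in the frame of rider_out between 0.0245 and 0.02676 m and x of pointer in the frame of rider_out between 0.01041 and 0.01521 m) or (x of rider_in in the frame of rider_out between 0.02675 and 0.02901 m and x of pointer in the frame of rider_out between 0.01154 and 0.01634 m) or (x of rider_in in the frame of rider_out between 0.029 and 0.03126 m and x of pointer in the frame of rider_out between 0.01266 and 0.01746 m) or (x of rider_in in the frame of rider_out between 0.03125 and 0.03351 m and x of pointer in the frame of rider_out between 0.01379 and 0.01859 m) or (x of rider_in in the frame of rider_out between 0.0335 and 0.03576 m and x of pointer in the frame of rider_out between 0.01491 and 0.01971 m) or (x of rider_in in the frame of rider_out between 0.03575 and 0.03801 m and x of pointer in the frame of rider_out between 0.01604 and 0.02084 m) or (x of rider_in in the frame of rider_out between 0.038 and 0.04026 m and x of pointer in the frame of rider_out between 0.01716 and 0.02196 m) or (x of rider_in in the frame of rider_out between 0.04025 and 0.04251 m and x of pointer in the frame of rider_out between 0.01829 and 0.02309 m) or (x of rider_in in the frame of rider_out between 0.0425 and 0.04476 m and x of pointer in the frame of rider_out between 0.01941 and 0.02421 m) or (x of rider_in in the frame of rider_out between 0.04475 and 0.04701 m and x of pointer in the frame of rider_out between 0.02054 and 0.02534 m)) and linear speed of shaft below 0.005 m/s and contact force between gear_case and shaft below 1 N); the robot touches nothing.
It fails at once if the shaft is forced against a stop with more than 20 N (contact force between gear_case and shaft above 20 N).
It fails at once if the robot touches a tell-tale rider (contact force between any of the fingers, the arm and rider_in above 0.5 N or contact force between any of the fingers, the arm and rider_out above 0.5 N).
It fails at once if the bottle, the steel cup or the mug is shifted by more than 10 mm or tipped (distance of any of bitters, jigger, mug from where it was at the start of the episode above 0.01 m or angle between any of bitters, jigger, mug's own z axis and vertical above 0.3 rad).
It also fails if it takes over 54 s, if anything falls off the work surface, if the arm or the gripper's body presses on something with over 40 N, if the wrist force passes 120 N, or if a joint passes its speed limit or range.

### The arm

A 6-joint arm with a two-finger parallel gripper is mounted at the origin on the work surface. World frame = base frame: x ahead of the robot, y to its left, z up, the work surface at z = 0. Lengths are in mm, angles in rad, forces in N, time in s.
With the tool pointing down it reaches from about 350 to 775 mm from the base axis. Payload 7.3 kg.
Tool frame: the origin (TCP) lies between the finger pads; the fingertips stand 25 mm ahead of it and the grasp point (between the pads) lies 6 mm ahead of it; z points along the fingers, y is the line along which they close (so a half turn about z gives the same grasp; the last joint's range is limited). The gripper opens to 92 mm and grips with 3 to 60 N. Pads are 19 mm wide; open, the fingers measure 130 mm over their backs; the gripper's body (75 mm by 190 mm) begins 47 mm behind the grasp point.
Start: joints at [1.137, 0.342, 1.524, -0, 1.275, -0.146], TCP at [149.002, 503.429, 251.741] pointing down, gripper open.
Joint ranges: [-2.53, 2.53], [-0.77, 2.02], [0.04, 2.7], [-1, 4.14], [0.28, 2.66], [-3.11, 3.11]. Speed limits (rad/s): [2.57, 2.57, 3.14, 3.14, 3.14, 3.14].

### API

Orientations are given as [roll, pitch, yaw] about the fixed x, y, z axes, in that order (R = Rz(yaw) Ry(pitch) Rx(roll)).
In Python, from plant import bot gives the robot as it stands.
- The arm moves only by the tool play_rows, never from a script. Its argument "commands" is a list of rows, each an object of numbers: "x", "y", "z": the shift along the tool's x, y, z in m; "twist": the turn about the tool's z in degrees. In form: [{"x": .., "y": .., "z": .., "twist": ..}, ...]. A call has exactly 8 rows; each row is the pose to reach, as a shift and turn from the pose commanded when the call began, along the tool's axes at that moment; what a row does not reach only later rows make up. A row lasts 1/10 s, in which the tool goes at most 50 mm and 8.59 degrees, less where a joint would pass 70% of its speed; a pose out of reach is approached as far as the arm can. A call with a gripper value outside its range is refused whole. "jaw" is the closure, from 0 (fully open) to 1 (shut), set as the call begins (left out, the last holds). The fingers move at their own pace and stop on an object; the grip force is fixed at half the most. Time passes only in rows, so rows that repeat a pose let the fingers close, or fill a call up. It gives the time, the measured TCP pose, the force, the opening and the grip force at its end, in the units of the state.
- bot.get_obs(): the state, without advancing time (a new reading comes with each control period).
- bot.capture(name): name is "side" or "top"; returns a dict with "pixels" (420x560x3 uint8, red, green, blue), "fx", "fy", "cx", "cy" (pixels), "eye" and "rotation" of the camera in the world. Camera axes: x right, y down, z forward; pixel columns grow to the right and rows downward; lengths in mm; the calibration is good to about 2 mm. A picture is of the moment at which its call begins. There is no depth.
- bot.close_job(): hands the job in; it is judged then, once.
The state is a dict: "time": time; "joint_positions": joint angles; "dq": joint speeds; "tau": joint torques, N m; "tool_pos": TCP position; "tcp_rot": TCP orientation; "contact_force": force on the tool from outside, world axes, zero at the start; "moment": the same for the moment, N m; "grip_width": finger opening in mm; "finger_force": force on a finger pad.
Only numpy, scipy, OpenCV 4.12 (cv2) and the standard library are available. Lean on these libraries where they do the work, as an engineer would, in place of code of your own. Each camera call takes 0.05 s, during which the arm holds its last target. There are 200 camera calls.

## Working session

There is one attempt and no reset: what is moved stays moved. The work goes in short steps, Python scripts to look and compute and a tool call to move; the robot and the scene stay as the last step left them, time stands still between calls to the robot, and variables do not carry over. Pictures are saved under pics/ and viewed, at most 10 in all, crops included, and the job is handed in when it is done.

Besides the shell and the picture viewer there is one more tool, called as name(argument=value, ...) on one line, values as JSON. play_rows: Moves the arm, as the interface text tells. Its arguments: {"type":"object","properties":{"commands":{"type":"array"},"jaw":{"type":"number"}},"required":["commands"]}

```bash
mkdir -p pics; python3 - <<'E'
from plant import bot
import cv2,numpy as np
o=bot.get_obs(); print(o)
for n in("side","top"):
    c=bot.capture(n); cv2.imwrite(f"pics/{n}0.png",c["pixels"][:,:,::-1])
    print({k:v for k,v in c.items() if k!="pixels"})
a=cv2.imread("pics/side0.png");b=cv2.imread("pics/top0.png")
E
```

```text
{'time': 0.0, 'joint_positions': array([ 1.13699993e+00,  3.42716783e-01,  1.52502191e+00,  1.48565319e-06,
        1.27540104e+00, -1.45997191e-01]), 'dq': array([-7.77317245e-04,  3.50688666e-04,  1.58886656e-03, -7.29992797e-04,
        4.46992127e-06, -1.56768227e-03]), 'tau': array([-1.50034080e-03, -4.31252396e+01, -2.44221425e+01,  7.14628561e-02,
        5.61212772e-02, -1.30061912e-04]), 'tool_pos': array([148.83605527, 503.07261188, 251.04631135]), 'tcp_rot': array([-3.14006224e+00, -2.26473445e-04,  2.85379284e+00]), 'contact_force': array([-1.40512576,  0.0882255 ,  0.34961448]), 'moment': array([ 0.0150005 ,  0.01378176, -0.01139187]), 'finger_force': 0.0, 'grip_width': 92.11302188874342}
{'fx': 421.87336317536426, 'fy': 421.87336317536426, 'cx': 271.8263076873507, 'cy': 211.80731652402835, 'eye': array([ 414.57431658, -463.17859475,  615.18502116]), 'rotation': array([-2.31370097,  0.00973346, -0.33045657])}
{'fx': 484.9634709435028, 'fy': 484.9634709435028, 'cx': 280.993479938968, 'cy': 199.68272129877363, 'eye': array([ 494.22058557,    5.99681622, 1040.96839537]), 'rotation': array([-3.02519034,  0.01690362, -1.59527185])}
```

View pics/top0.png

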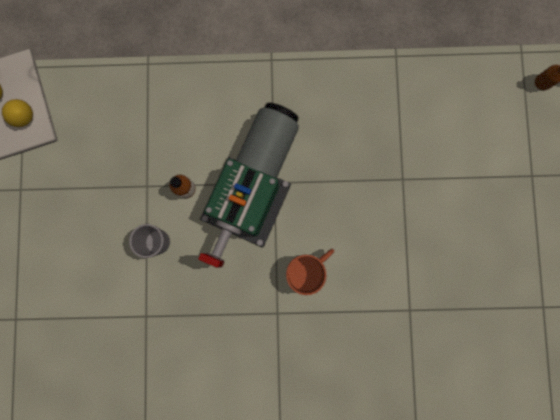

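View pics/side0.png

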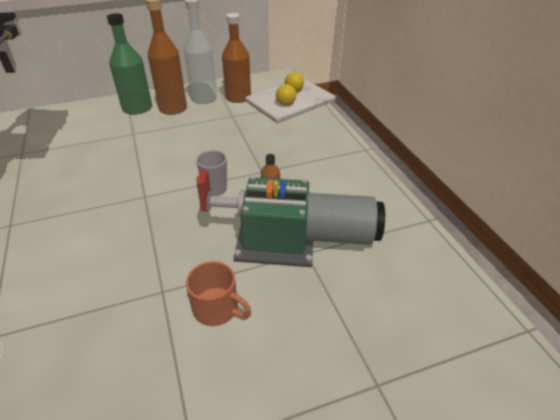

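The top view shows the red tang at about (211,260), the riders and pointer at about (239,194), the bottle at (181,185), the cup at (148,240) and the mug at (306,274). In the side view the tang is at (204,190) and the riders at (275,190).

```bash
cat > h.py <<'E'
from plant import bot
import cv2,numpy as np
from scipy.spatial.transform import Rotation as R
def ray(c,u,v):
    return R.from_euler("xyz",c["rotation"]).apply([(u-c["cx"])/c["fx"],(v-c["cy"])/c["fy"],1.])
def onplane(c,u,v,z):
    d=ray(c,u,v);e=np.array(c["eye"]);return e+d*(z-e[2])/d[2]
HUE={"red":((0,4),(174,180)),"orange":((7,17),),"yellow":((20,33),),"blue":((105,125),)}
def mask(c,col,roi,s=150,v=60):
    h=cv2.cvtColor(c["pixels"],cv2.COLOR_RGB2HSV);m=np.zeros(h.shape[:2],np.uint8)
    for a,b in HUE[col]: m|=cv2.inRange(h,(a,s,v),(b,255,255))
    k=np.zeros_like(m);x0,y0,x1,y1=roi;k[y0:y1,x0:x1]=255
    return m&k
def blob(c,col,roi,**k):
    m=mask(c,col,roi,**k);n,l,st,ce=cv2.connectedComponentsWithStats(m)
    if n<2:return None
    i=1+np.argmax(st[1:,4]);p=np.argwhere(l==i)[:,::-1].astype(np.float32)
    return ce[i],st[i],cv2.minAreaRect(p)
E
python3 - <<'E'
from h import *
t=bot.capture("top");s=bot.capture("side")
for n,c,rois in(("top",t,{"red":(190,245,232,275),"orange":(222,180,256,210),"yellow":(222,180,256,210),"blue":(222,180,256,210)}),
 ("side",s,{"red":(190,165,218,215),"orange":(255,175,295,205),"yellow":(255,175,295,205),"blue":(255,175,295,205)})):
    for col,roi in rois.items():
        b=blob(c,col,roi,v=40); print(n,col,b)
        if n=="top" and b: 
            z={"red":145,"yellow":138}.get(col,132.5); print(onplane(c,*b[0],z))
tp=t["pixels"][170:275,185:265,::-1];sp=s["pixels"][160:220,190:310,::-1]
A=cv2.resize(tp,None,fx=5.7,fy=5.7,interpolation=cv2.INTER_CUBIC)
cv2.imwrite("pics/z0.png",A)
B=cv2.resize(sp,None,fx=6,fy=6,interpolation=cv2.INTER_CUBIC);cv2.imwrite("pics/z1.png",B)
E
```

```text
top red (array([210.14044944, 259.93258427]), array([199, 254,  24,  13, 178], dtype=int32), ((210.27194213867188, 260.06024169921875), (23.74199867248535, 8.216060638427734), 25.016895294189453))
[491.31303761 151.51996595 145.        ]
top orange (array([237.08108108, 199.9009009 ]), array([229, 195,  17,  11, 111], dtype=int32), ((237.10003662109375, 199.80003356933594), (16.994115829467773, 6.7082037925720215), 26.56505012512207))
[602.58738735 101.69875722 132.5       ]
top yellow (array([239.40540541, 194.16216216]), array([236, 191,   8,   7,  37], dtype=int32), ((239.4499969482422, 194.15000915527344), (7.905693531036377, 4.427187919616699), 18.43494987487793))
[612.67786863  96.59202682 138.        ]
top blue (array([242.30526316, 188.51578947]), array([235, 184,  16,  10,  95], dtype=int32), ((242.20689392089844, 188.4827423095703), (15.969799041748047, 6.31364107131958), 21.801410675048828))
[624.03376213  91.48836008 132.5       ]
side red (array([202.13907285, 183.2781457 ]), array([198, 171,   9,  32, 151], dtype=int32), ((201.5630645751953, 186.3646240234375), (7.821272850036621, 31.174150466918945), 3.1798300743103027))
side orange (array([269.40196078, 188.90196078]), array([266, 180,   8,  18, 102], dtype=int32), ((269.3292541503906, 188.5365753173828), (6.294597625732422, 17.337753295898438), 6.34019136428833))
side yellow (array([275.27906977, 188.93023256]), array([274, 181,   4,  16,  43], dtype=int32), ((275.5, 188.5), (15.0, 3.0), 90.0))
side blue (array([282.56818182, 187.5       ]), array([280, 182,   6,  12,  44], dtype=int32), ((282.4554443359375, 187.44554138183594), (4.179156303405762, 11.144415855407715), 5.710593223571777))
```

View pics/z0.png

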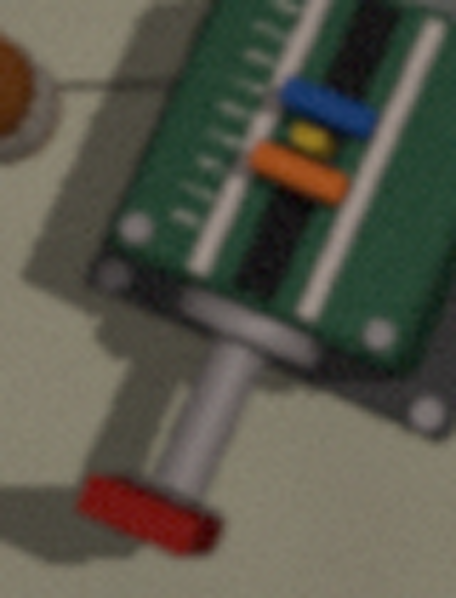

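View pics/z1.png

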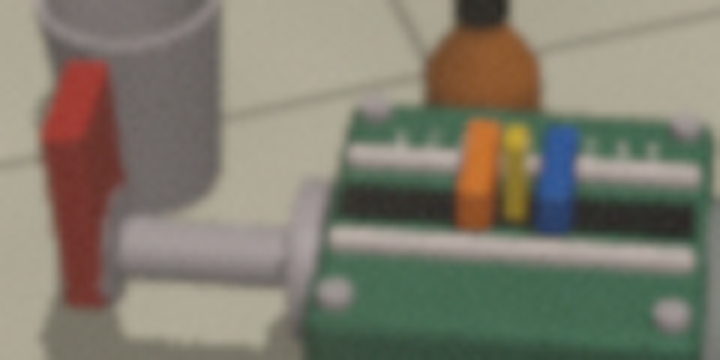

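```bash
python3 - <<'E'
from h import *
t=bot.capture("top")
for a,b in(((242,170),(220.1,217.4)),((262.2,173.5),(239.4,225.3))):
    p,q=[onplane(t,*k,113) for k in(a,b)];d=p-q;print("rail deg",np.degrees(np.arctan2(d[1],d[0])))
b=blob(t,"red",(190,245,232,275),v=90);print(b)
tang=onplane(t,*b[0],145);p=onplane(t,*blob(t,"yellow",(222,180,256,210),v=40)[0],138)
d=p-tang;print(tang,p,np.hypot(*d[:2]),np.degrees(np.arctan2(d[1],d[0])))
s=bot.capture("side")
# side check: project tang_top into side
for P in(tang,p):
    q=R.from_euler("xyz",s["rotation"]).inv().apply(P-s["eye"]);print(s["fx"]*q[0]/q[2]+s["cx"],s["fy"]*q[1]/q[2]+s["cy"])
o=bot.get_obs();Rt=R.from_euler("xyz",o["tcp_rot"])
for z in(200,131):print(Rt.inv().apply([tang[0],tang[1],z]-o["tool_pos"]),o["tcp_rot"][2])
E
```

```text
rail deg -25.5138559618712
rail deg -24.7087806936979
(array([208.59859155, 259.85211268]), array([199, 254,  20,  13, 142], dtype=int32), ((208.773193359375, 260.01031494140625), (20.9161319732666, 7.107423305511475), 23.96249008178711))
[491.5290676  154.35987311 145.        ] [612.36875537  96.47376118 138.        ] 133.9889252688919 -25.59592550161376
204.21328204759905 176.17746551190305
277.4579453097161 183.99169878767867
[-427.53749678 -237.34012159   51.56879862] 2.8537453877155805
[-427.54346568 -237.31058745  120.56879204] 2.8537453877155805
```

play_rows(commands=[{"x": -0.04,"y": -0.022,"z": 0,"twist": 8},{"x": -0.08,"y": -0.044,"z": 0,"twist": 16},{"x": -0.12,"y": -0.066,"z": 0,"twist": 24},{"x": -0.16,"y": -0.089,"z": 0,"twist": 32},{"x": -0.2,"y": -0.111,"z": 0,"twist": 40},{"x": -0.24,"y": -0.133,"z": 0,"twist": 48},{"x": -0.28,"y": -0.155,"z": 0,"twist": 56},{"x": -0.32,"y": -0.178,"z": 0,"twist": 64}], jaw=0.5)

```text
time: 1.1
tool_pos: [406.4, 240.4, 251.9]
tcp_rot: [3.141, -0.0, 1.731]
contact_force: [0.8, -0.1, 0.6]
grip_width: 46.1
finger_force: 0.0
```

play_rows(commands=[{"x": -0.016,"y": 0.0113,"z": 0.005,"twist": 6},{"x": -0.034,"y": 0.0235,"z": 0.015,"twist": 12},{"x": -0.051,"y": 0.035,"z": 0.025,"twist": 18},{"x": -0.068,"y": 0.047,"z": 0.035,"twist": 24},{"x": -0.085,"y": 0.059,"z": 0.045,"twist": 30},{"x": -0.1014,"y": 0.0703,"z": 0.0517,"twist": 34.7},{"x": -0.1014,"y": 0.0703,"z": 0.0517,"twist": 34.7},{"x": -0.1014,"y": 0.0703,"z": 0.0517,"twist": 34.7}])

```text
time: 1.9
tool_pos: [491.2, 153.5, 199.9]
tcp_rot: [-3.141, 0.0, 1.132]
contact_force: [0.6, 0.4, 0.5]
grip_width: 45.8
finger_force: 0.0
```

play_rows(commands=[{"z": 0.012},{"z": 0.024},{"z": 0.036},{"z": 0.048},{"z": 0.06},{"z": 0.069},{"z": 0.069},{"z": 0.069}])

```text
invalid input at $.commands[0]: expected keys x, y, z, twist
```

play_rows(commands=[{"z": 0},{"z": 0},{"z": 0},{"z": 0},{"z": 0},{"z": 0},{"z": 0},{"z": 0}], jaw=1)

```text
invalid input at $.commands[0]: expected keys x, y, z, twist
```

```bash
python3 - <<'E'
from h import *
o=bot.get_obs();print(o["tool_pos"],o["contact_force"],o["grip_width"])
t=bot.capture("top");s=bot.capture("side")
B=np.hstack([cv2.resize(c["pixels"][y:y+110,x:x+120,::-1],None,fx=3.3,fy=3.3,interpolation=cv2.INTER_CUBIC) for c,x,y in((t,170,165),(s,185,120))])
cv2.imwrite("pics/g.png",B)
E
```

```text
[491.16382034 153.52773131 199.88469758] [0.6078811  0.37689954 0.45485607] 45.81476868006903
```

View pics/g.png

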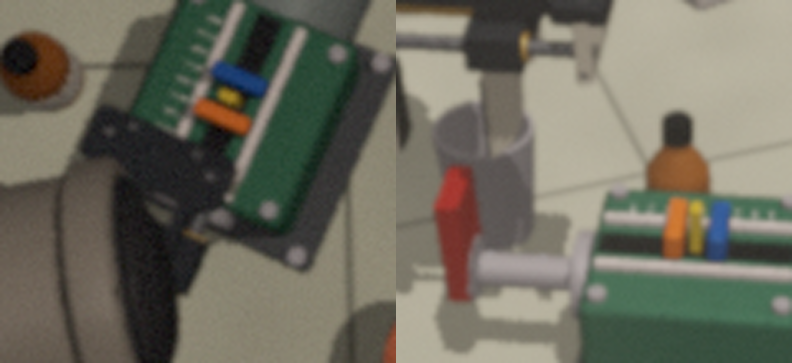

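The picture shows the pointer and riders unchanged and the gripper above the tang. I'll check where the fingertips should appear in the side image against where they are.

```bash
python3 - <<'E'
from h import *
o=bot.get_obs();s=bot.capture("side");Rt=R.from_euler("xyz",o["tcp_rot"])
for l in([0,0,25],[0,23,25],[0,-23,25],[0,42,25],[0,-42,25],[0,23,-20],[0,-23,-20]):
    P=o["tool_pos"]+Rt.apply(l);q=R.from_euler("xyz",s["rotation"]).inv().apply(P-s["eye"]);u=s["fx"]*q[0]/q[2]+s["cx"];v=s["fy"]*q[1]/q[2]+s["cy"];print(l,P.round(1),round(u),round(v),"crop",round((u-185)*3.3+396),round((v-120)*3.3))
E
```

```text
[0, 0, 25] [491.  154.1 175.4] 202 163 crop 452 141
[0, 23, 25] [511.8 144.4 175.4] 215 163 crop 494 143
[0, -23, 25] [470.1 163.9 175.4] 189 162 crop 410 139
[0, 42, 25] [529.  136.3 175.3] 225 164 crop 529 145
[0, -42, 25] [452.9 171.9 175.4] 179 161 crop 375 137
[0, 23, -20] [511.8 144.4 220.4] 212 142 crop 485 72
[0, -23, -20] [470.1 163.9 220.4] 185 140 crop 397 67
```

The inner finger appears at about 494–529 in the crop, which matches the projection, so I'll descend.

play_rows(commands=[{"x": 0,"y": 0,"z": 0.012,"twist": 0},{"x": 0,"y": 0,"z": 0.024,"twist": 0},{"x": 0,"y": 0,"z": 0.036,"twist": 0},{"x": 0,"y": 0,"z": 0.048,"twist": 0},{"x": 0,"y": 0,"z": 0.06,"twist": 0},{"x": 0,"y": 0,"z": 0.069,"twist": 0},{"x": 0,"y": 0,"z": 0.069,"twist": 0},{"x": 0,"y": 0,"z": 0.069,"twist": 0}])

```text
time: 2.85
tool_pos: [491.5, 153.5, 130.9]
tcp_rot: [-3.141, -0.0, 1.131]
contact_force: [0.3, -0.3, -0.2]
grip_width: 45.9
finger_force: 0.0
```

play_rows(commands=[{"x": 0,"y": 0,"z": 0,"twist": 0},{"x": 0,"y": 0,"z": 0,"twist": 0},{"x": 0,"y": 0,"z": 0,"twist": 0},{"x": 0,"y": 0,"z": 0,"twist": 0},{"x": 0,"y": 0,"z": 0,"twist": 0},{"x": 0,"y": 0,"z": 0,"twist": 0},{"x": 0,"y": 0,"z": 0,"twist": 0},{"x": 0,"y": 0,"z": 0,"twist": 0}], jaw=1)

```text
time: 3.65
tool_pos: [491.3, 153.6, 131.2]
tcp_rot: [-3.142, -0.0, 1.131]
contact_force: [-3.1, 1.5, 4.1]
grip_width: 13.7
finger_force: 30.0
```

play_rows(commands=[{"x": 0,"y": 0.0005,"z": 0,"twist": 0},{"x": 0,"y": 0.001,"z": 0,"twist": 0},{"x": 0,"y": 0.0015,"z": 0,"twist": 0},{"x": 0,"y": 0.002,"z": 0,"twist": 0},{"x": 0,"y": 0.0025,"z": 0,"twist": 0},{"x": 0,"y": 0.003,"z": 0,"twist": 0},{"x": 0,"y": 0.003,"z": 0,"twist": 0},{"x": 0,"y": 0.003,"z": 0,"twist": 0}])

```text
time: 4.45
tool_pos: [494.2, 152.3, 131.2]
tcp_rot: [3.142, -0.0, 1.131]
contact_force: [-2.7, 1.9, 5.4]
grip_width: 13.5
finger_force: 30.0
```

play_rows(commands=[{"x": 0,"y": 0.0003,"z": 0,"twist": 0},{"x": 0,"y": 0.0006,"z": 0,"twist": 0},{"x": 0,"y": 0.0009,"z": 0,"twist": 0},{"x": 0,"y": 0.0012,"z": 0,"twist": 0},{"x": 0,"y": 0.0015,"z": 0,"twist": 0},{"x": 0,"y": 0.0017,"z": 0,"twist": 0},{"x": 0,"y": 0.002,"z": 0,"twist": 0},{"x": 0,"y": 0.002,"z": 0,"twist": 0}])

```text
time: 5.25
tool_pos: [495.9, 151.5, 131.2]
tcp_rot: [-3.141, -0.0, 1.131]
contact_force: [-3.5, 2.2, 5.8]
grip_width: 13.9
finger_force: 30.0
```

play_rows(commands=[{"x": 0,"y": 0.0001,"z": 0,"twist": 0},{"x": 0,"y": 0.0002,"z": 0,"twist": 0},{"x": 0,"y": 0.0003,"z": 0,"twist": 0},{"x": 0,"y": 0.0004,"z": 0,"twist": 0},{"x": 0,"y": 0.0005,"z": 0,"twist": 0},{"x": 0,"y": 0.0006,"z": 0,"twist": 0},{"x": 0,"y": 0.0007,"z": 0,"twist": 0},{"x": 0,"y": 0.0007,"z": 0,"twist": 0}])

```text
time: 6.05
tool_pos: [496.6, 151.2, 131.2]
tcp_rot: [-3.142, -0.0, 1.131]
contact_force: [-2.9, 1.5, 5.0]
grip_width: 13.5
finger_force: 30.0
```

play_rows(commands=[{"x": 0,"y": 0.0002,"z": 0,"twist": 0},{"x": 0,"y": 0.0003,"z": 0,"twist": 0},{"x": 0,"y": 0.0004,"z": 0,"twist": 0},{"x": 0,"y": 0.0005,"z": 0,"twist": 0},{"x": 0,"y": 0.0006,"z": 0,"twist": 0},{"x": 0,"y": 0.0007,"z": 0,"twist": 0},{"x": 0,"y": 0.0008,"z": 0,"twist": 0},{"x": 0,"y": 0.0008,"z": 0,"twist": 0}])

```text
time: 6.85
tool_pos: [497.1, 150.9, 131.2]
tcp_rot: [-3.141, -0.0, 1.131]
contact_force: [-5.7, 1.5, 6.9]
grip_width: 14.0
finger_force: 30.0
```

play_rows(commands=[{"x": 0,"y": 0.0001,"z": 0,"twist": 0},{"x": 0,"y": 0.0002,"z": 0,"twist": 0},{"x": 0,"y": 0.0003,"z": 0,"twist": 0},{"x": 0,"y": 0.0004,"z": 0,"twist": 0},{"x": 0,"y": 0.0004,"z": 0,"twist": 0},{"x": 0,"y": 0.0004,"z": 0,"twist": 0},{"x": 0,"y": 0.0004,"z": 0,"twist": 0},{"x": 0,"y": 0.0004,"z": 0,"twist": 0}])

```text
time: 7.65
tool_pos: [497.1, 150.9, 131.2]
tcp_rot: [-3.141, -0.0, 1.131]
contact_force: [-5.0, 2.5, 6.6]
grip_width: 13.6
finger_force: 30.0
```

play_rows(commands=[{"x": 0,"y": 0.0001,"z": 0,"twist": 0},{"x": 0,"y": 0.0002,"z": 0,"twist": 0},{"x": 0,"y": 0.0003,"z": 0,"twist": 0},{"x": 0,"y": 0.0004,"z": 0,"twist": 0},{"x": 0,"y": 0.0004,"z": 0,"twist": 0},{"x": 0,"y": 0.0004,"z": 0,"twist": 0},{"x": 0,"y": 0.0004,"z": 0,"twist": 0},{"x": 0,"y": 0.0004,"z": 0,"twist": 0}])

```text
time: 8.45
tool_pos: [497.2, 150.9, 131.2]
tcp_rot: [-3.14, 0.0, 1.131]
contact_force: [-7.1, 3.5, 6.9]
grip_width: 13.7
finger_force: 30.0
```

```bash
python3 - <<'E'
from h import *
a=np.array([.905,-.426,0])
for i in range(4):
    o=bot.get_obs();print(o["tool_pos"]@a,o["contact_force"]@a,o["moment"])
    s=bot.capture("side")
for col in("orange","yellow","blue"):
    b=blob(s,col,(255,175,305,205),v=40);print(col,b and b[0])
E
```

```text
385.65469563717113 -7.935606429707814 [0.36364595 0.9787172  0.11156155]
385.60101585811293 -8.7685370757777 [0.40965329 0.95029975 0.10131604]
385.61496199805623 -7.91534648258114 [0.37304034 0.97697115 0.1447584 ]
385.6165511192318 -8.288017566672972 [0.40454687 0.95297146 0.11540243]
orange [269.35643564 189.06930693]
yellow [279.61538462 192.07692308]
blue [285.31578947 188.05263158]
```

play_rows(commands=[{"x": 0,"y": 0.0002,"z": 0,"twist": 0},{"x": 0,"y": 0.0004,"z": 0,"twist": 0},{"x": 0,"y": 0.0006,"z": 0,"twist": 0},{"x": 0,"y": 0.0006,"z": 0,"twist": 0},{"x": 0,"y": 0.0006,"z": 0,"twist": 0},{"x": 0,"y": 0.0006,"z": 0,"twist": 0},{"x": 0,"y": 0.0006,"z": 0,"twist": 0},{"x": 0,"y": 0.0006,"z": 0,"twist": 0}])

```text
time: 9.45
tool_pos: [497.1, 150.9, 131.2]
tcp_rot: [-3.139, 0.0, 1.131]
contact_force: [-10.1, 3.9, 9.4]
grip_width: 13.9
finger_force: 30.0
```

```bash
python3 - <<'E'
from h import *
a=np.array([.905,-.426,0])
for i in range(4):
    o=bot.get_obs();print(o["tool_pos"]@a,o["contact_force"]@a)
    s=bot.capture("side")
E
```

```text
385.62823727935614 -10.783744621731033
385.63581632071805 -10.872421699102512
385.63145241288447 -10.303295004005955
385.6469586179977 -10.230315551538816
```

play_rows(commands=[{"x": 0,"y": -0.0015,"z": 0,"twist": 0},{"x": 0,"y": -0.003,"z": 0,"twist": 0},{"x": 0,"y": -0.0045,"z": 0,"twist": 0},{"x": 0,"y": -0.006,"z": 0,"twist": 0},{"x": 0,"y": -0.0075,"z": 0,"twist": 0},{"x": 0,"y": -0.009,"z": 0,"twist": 0},{"x": 0,"y": -0.01,"z": 0,"twist": 0},{"x": 0,"y": -0.0105,"z": 0,"twist": 0}])

```text
time: 10.45
tool_pos: [489.1, 154.6, 131.2]
tcp_rot: [3.141, -0.0, 1.131]
contact_force: [2.9, -3.4, 4.1]
grip_width: 13.9
finger_force: 30.0
```

```bash
cat > f.py <<'E'
from h import *
a=np.array([.905,-.426,0])
for i in range(2):
    o=bot.get_obs();print(o["time"],o["tool_pos"]@a,o["contact_force"]@a)
    s=bot.capture("side")
E
python3 f.py
```

```text
10.45 376.79737152388634 4.057644310035003
10.5 376.7268945771493 2.962979197830284
```

play_rows(commands=[{"x": 0,"y": -0.0002,"z": 0,"twist": 0},{"x": 0,"y": -0.0004,"z": 0,"twist": 0},{"x": 0,"y": -0.0006,"z": 0,"twist": 0},{"x": 0,"y": -0.0008,"z": 0,"twist": 0},{"x": 0,"y": -0.001,"z": 0,"twist": 0},{"x": 0,"y": -0.0012,"z": 0,"twist": 0},{"x": 0,"y": -0.0014,"z": 0,"twist": 0},{"x": 0,"y": -0.0014,"z": 0,"twist": 0}])

```text
time: 11.35
tool_pos: [488.0, 155.2, 131.2]
tcp_rot: [3.141, -0.0, 1.131]
contact_force: [2.5, -1.8, 4.8]
grip_width: 13.7
finger_force: 30.0
```

play_rows(commands=[{"x": 0,"y": -0.0002,"z": 0,"twist": 0},{"x": 0,"y": -0.0004,"z": 0,"twist": 0},{"x": 0,"y": -0.0006,"z": 0,"twist": 0},{"x": 0,"y": -0.0008,"z": 0,"twist": 0},{"x": 0,"y": -0.001,"z": 0,"twist": 0},{"x": 0,"y": -0.0012,"z": 0,"twist": 0},{"x": 0,"y": -0.0012,"z": 0,"twist": 0},{"x": 0,"y": -0.0012,"z": 0,"twist": 0}])

```text
time: 12.15
tool_pos: [486.9, 155.7, 131.2]
tcp_rot: [3.141, -0.0, 1.131]
contact_force: [2.4, -2.5, 5.7]
grip_width: 14.1
finger_force: 30.0
```

Still sliding freely.

play_rows(commands=[{"x": 0,"y": -0.0002,"z": 0,"twist": 0},{"x": 0,"y": -0.0004,"z": 0,"twist": 0},{"x": 0,"y": -0.0006,"z": 0,"twist": 0},{"x": 0,"y": -0.0008,"z": 0,"twist": 0},{"x": 0,"y": -0.001,"z": 0,"twist": 0},{"x": 0,"y": -0.0012,"z": 0,"twist": 0},{"x": 0,"y": -0.0012,"z": 0,"twist": 0},{"x": 0,"y": -0.0012,"z": 0,"twist": 0}])

```text
time: 12.95
tool_pos: [485.9, 156.2, 131.2]
tcp_rot: [3.141, -0.0, 1.131]
contact_force: [3.0, -2.9, 5.2]
grip_width: 14.0
finger_force: 30.0
```

play_rows(commands=[{"x": 0,"y": -0.0002,"z": 0,"twist": 0},{"x": 0,"y": -0.0004,"z": 0,"twist": 0},{"x": 0,"y": -0.0006,"z": 0,"twist": 0},{"x": 0,"y": -0.0008,"z": 0,"twist": 0},{"x": 0,"y": -0.001,"z": 0,"twist": 0},{"x": 0,"y": -0.0012,"z": 0,"twist": 0},{"x": 0,"y": -0.0012,"z": 0,"twist": 0},{"x": 0,"y": -0.0012,"z": 0,"twist": 0}])

```text
time: 13.75
tool_pos: [484.8, 156.7, 131.2]
tcp_rot: [3.141, -0.0, 1.131]
contact_force: [3.4, -3.0, 5.4]
grip_width: 13.9
finger_force: 30.0
```

play_rows(commands=[{"x": 0,"y": -0.0002,"z": 0,"twist": 0},{"x": 0,"y": -0.0004,"z": 0,"twist": 0},{"x": 0,"y": -0.0006,"z": 0,"twist": 0},{"x": 0,"y": -0.0008,"z": 0,"twist": 0},{"x": 0,"y": -0.001,"z": 0,"twist": 0},{"x": 0,"y": -0.0012,"z": 0,"twist": 0},{"x": 0,"y": -0.0012,"z": 0,"twist": 0},{"x": 0,"y": -0.0012,"z": 0,"twist": 0}])

```text
time: 14.55
tool_pos: [483.7, 157.2, 131.2]
tcp_rot: [3.141, -0.0, 1.131]
contact_force: [2.7, -2.8, 5.3]
grip_width: 13.8
finger_force: 30.0
```

play_rows(commands=[{"x": 0,"y": -0.0002,"z": 0,"twist": 0},{"x": 0,"y": -0.0004,"z": 0,"twist": 0},{"x": 0,"y": -0.0006,"z": 0,"twist": 0},{"x": 0,"y": -0.0008,"z": 0,"twist": 0},{"x": 0,"y": -0.001,"z": 0,"twist": 0},{"x": 0,"y": -0.0012,"z": 0,"twist": 0},{"x": 0,"y": -0.0012,"z": 0,"twist": 0},{"x": 0,"y": -0.0012,"z": 0,"twist": 0}])

```text
time: 15.35
tool_pos: [482.6, 157.7, 131.2]
tcp_rot: [3.141, -0.0, 1.131]
contact_force: [2.2, -2.6, 5.5]
grip_width: 13.7
finger_force: 30.0
```

play_rows(commands=[{"x": 0,"y": -0.0002,"z": 0,"twist": 0},{"x": 0,"y": -0.0004,"z": 0,"twist": 0},{"x": 0,"y": -0.0006,"z": 0,"twist": 0},{"x": 0,"y": -0.0008,"z": 0,"twist": 0},{"x": 0,"y": -0.001,"z": 0,"twist": 0},{"x": 0,"y": -0.0012,"z": 0,"twist": 0},{"x": 0,"y": -0.0012,"z": 0,"twist": 0},{"x": 0,"y": -0.0012,"z": 0,"twist": 0}])

```text
time: 16.15
tool_pos: [481.5, 158.2, 131.2]
tcp_rot: [3.141, -0.0, 1.131]
contact_force: [3.1, -2.9, 5.2]
grip_width: 13.7
finger_force: 30.0
```

play_rows(commands=[{"x": 0,"y": -0.0002,"z": 0,"twist": 0},{"x": 0,"y": -0.0004,"z": 0,"twist": 0},{"x": 0,"y": -0.0006,"z": 0,"twist": 0},{"x": 0,"y": -0.0008,"z": 0,"twist": 0},{"x": 0,"y": -0.001,"z": 0,"twist": 0},{"x": 0,"y": -0.0012,"z": 0,"twist": 0},{"x": 0,"y": -0.0012,"z": 0,"twist": 0},{"x": 0,"y": -0.0012,"z": 0,"twist": 0}])

```text
time: 16.95
tool_pos: [480.4, 158.7, 131.2]
tcp_rot: [3.141, -0.0, 1.131]
contact_force: [2.8, -3.5, 5.4]
grip_width: 13.3
finger_force: 30.0
```

play_rows(commands=[{"x": 0,"y": -0.0002,"z": 0,"twist": 0},{"x": 0,"y": -0.0004,"z": 0,"twist": 0},{"x": 0,"y": -0.0006,"z": 0,"twist": 0},{"x": 0,"y": -0.0008,"z": 0,"twist": 0},{"x": 0,"y": -0.001,"z": 0,"twist": 0},{"x": 0,"y": -0.0012,"z": 0,"twist": 0},{"x": 0,"y": -0.0012,"z": 0,"twist": 0},{"x": 0,"y": -0.0012,"z": 0,"twist": 0}])

```text
time: 17.75
tool_pos: [479.4, 159.2, 131.2]
tcp_rot: [3.141, -0.0, 1.131]
contact_force: [3.7, -3.0, 5.1]
grip_width: 13.6
finger_force: 30.0
```

play_rows(commands=[{"x": 0,"y": -0.0002,"z": 0,"twist": 0},{"x": 0,"y": -0.0004,"z": 0,"twist": 0},{"x": 0,"y": -0.0006,"z": 0,"twist": 0},{"x": 0,"y": -0.0008,"z": 0,"twist": 0},{"x": 0,"y": -0.001,"z": 0,"twist": 0},{"x": 0,"y": -0.0012,"z": 0,"twist": 0},{"x": 0,"y": -0.0012,"z": 0,"twist": 0},{"x": 0,"y": -0.0012,"z": 0,"twist": 0}])

```text
time: 18.55
tool_pos: [478.3, 159.7, 131.2]
tcp_rot: [3.141, -0.0, 1.131]
contact_force: [3.4, -2.9, 4.8]
grip_width: 13.8
finger_force: 30.0
```

play_rows(commands=[{"x": 0,"y": -0.0002,"z": 0,"twist": 0},{"x": 0,"y": -0.0004,"z": 0,"twist": 0},{"x": 0,"y": -0.0006,"z": 0,"twist": 0},{"x": 0,"y": -0.0008,"z": 0,"twist": 0},{"x": 0,"y": -0.001,"z": 0,"twist": 0},{"x": 0,"y": -0.0012,"z": 0,"twist": 0},{"x": 0,"y": -0.0012,"z": 0,"twist": 0},{"x": 0,"y": -0.0012,"z": 0,"twist": 0}])

```text
time: 19.35
tool_pos: [477.2, 160.2, 131.2]
tcp_rot: [3.141, -0.0, 1.131]
contact_force: [2.6, -3.1, 5.6]
grip_width: 13.6
finger_force: 30.0
```

```bash
cat > m.py <<'E'
from h import *
a=np.array([.905,-.426,0])
o=bot.get_obs();print(o["time"],o["tool_pos"]@a,o["contact_force"]@a)
for n,roi in(("top",(215,170,265,225)),("side",(240,172,310,208))):
    c=bot.capture(n)
    for col in("orange","yellow","blue"):
        b=blob(c,col,roi,v=40)
        if b: print(n,col,b[0].round(1),b[1][4],(onplane(c,*b[0],138 if col=="yellow" else 132.5)@a).round(2) if n=="top" else "")
E
python3 m.py
```

```text
19.35 363.57809296052983 3.6744909343168497
top orange [235.  204.7] 106 492.08
top yellow [236.9 200. ] 25 501.28
top blue [243.2 186.5] 94 530.05
side orange [263.9 189.2] 88 
side yellow [268.3 188.6] 42 
side blue [285.  187.6] 45
```

play_rows(commands=[{"x": 0,"y": -0.0002,"z": 0,"twist": 0},{"x": 0,"y": -0.0004,"z": 0,"twist": 0},{"x": 0,"y": -0.0006,"z": 0,"twist": 0},{"x": 0,"y": -0.0008,"z": 0,"twist": 0},{"x": 0,"y": -0.001,"z": 0,"twist": 0},{"x": 0,"y": -0.0012,"z": 0,"twist": 0},{"x": 0,"y": -0.0012,"z": 0,"twist": 0},{"x": 0,"y": -0.0012,"z": 0,"twist": 0}])

```text
time: 20.25
tool_pos: [477.2, 160.2, 131.2]
tcp_rot: [3.139, -0.001, 1.131]
contact_force: [6.9, -6.4, 2.3]
grip_width: 13.9
finger_force: 30.0
```

play_rows(commands=[{"x": 0,"y": -0.0002,"z": 0,"twist": 0},{"x": 0,"y": -0.0004,"z": 0,"twist": 0},{"x": 0,"y": -0.0006,"z": 0,"twist": 0},{"x": 0,"y": -0.0006,"z": 0,"twist": 0},{"x": 0,"y": -0.0006,"z": 0,"twist": 0},{"x": 0,"y": -0.0006,"z": 0,"twist": 0},{"x": 0,"y": -0.0006,"z": 0,"twist": 0},{"x": 0,"y": -0.0006,"z": 0,"twist": 0}])

```text
time: 21.05
tool_pos: [477.1, 160.3, 131.2]
tcp_rot: [3.138, -0.001, 1.131]
contact_force: [9.9, -7.2, 1.6]
grip_width: 13.7
finger_force: 30.0
```

```bash
python3 m.py
```

```text
21.05 363.5207827045196 12.041855238599167
top orange [235.  204.8] 106 491.98
top yellow [236.7 199.9] 26 501.37
top blue [243.4 186.4] 93 530.23
side orange [263.9 189.3] 89 
side yellow [268.2 188.4] 43 
side blue [285.  187.4] 41
```

play_rows(commands=[{"x": 0,"y": 0.002,"z": 0,"twist": 0},{"x": 0,"y": 0.004,"z": 0,"twist": 0},{"x": 0,"y": 0.006,"z": 0,"twist": 0},{"x": 0,"y": 0.008,"z": 0,"twist": 0},{"x": 0,"y": 0.01,"z": 0,"twist": 0},{"x": 0,"y": 0.012,"z": 0,"twist": 0},{"x": 0,"y": 0.0133,"z": 0,"twist": 0},{"x": 0,"y": 0.0133,"z": 0,"twist": 0}])

```text
time: 21.95
tool_pos: [486.5, 155.9, 131.2]
tcp_rot: [-3.14, 0.0, 1.131]
contact_force: [-1.8, -0.1, 8.7]
grip_width: 13.8
finger_force: 30.0
```

```bash
python3 m.py
```

```text
21.95 373.88984899933575 -1.6366068069192174
top orange [235.1 204.6] 112 492.32
top yellow [239.1 195.7] 35 510.35
top blue [243.4 186.4] 91 530.25
side orange [264. 189.] 93 
side yellow [274.1 188.4] 37 
side blue [285.  187.7] 45
```

play_rows(commands=[{"x": 0,"y": 0.0005,"z": 0,"twist": 0},{"x": 0,"y": 0.0005,"z": 0,"twist": 0},{"x": 0,"y": 0.0005,"z": 0,"twist": 0},{"x": 0,"y": 0.0005,"z": 0,"twist": 0},{"x": 0,"y": 0.0005,"z": 0,"twist": 0},{"x": 0,"y": 0.0005,"z": 0,"twist": 0},{"x": 0,"y": 0.0005,"z": 0,"twist": 0},{"x": 0,"y": 0.0005,"z": 0,"twist": 0}])

```text
time: 22.85
tool_pos: [486.8, 155.7, 131.2]
tcp_rot: [-3.14, 0.0, 1.131]
contact_force: [-2.9, 0.2, 8.4]
grip_width: 13.9
finger_force: 30.0
```

```bash
python3 m.py
```

```text
22.85 374.20225130183604 -2.701377628860111
top orange [235.  204.6] 111 492.27
top yellow [239.1 195.4] 39 510.94
top blue [243.4 186.5] 92 530.17
side orange [264. 189.] 93 
side yellow [274.2 188.9] 33 
side blue [285.  187.4] 43
```

play_rows(commands=[{"x": 0,"y": 0,"z": 0,"twist": 0},{"x": 0,"y": 0,"z": 0,"twist": 0},{"x": 0,"y": 0,"z": 0,"twist": 0},{"x": 0,"y": 0,"z": 0,"twist": 0},{"x": 0,"y": 0,"z": 0,"twist": 0},{"x": 0,"y": 0,"z": 0,"twist": 0},{"x": 0,"y": 0,"z": 0,"twist": 0},{"x": 0,"y": 0,"z": 0,"twist": 0}], jaw=0.5)

```text
time: 23.75
tool_pos: [487.8, 155.2, 131.0]
tcp_rot: [-3.142, -0.0, 1.131]
contact_force: [-1.3, -0.0, 0.2]
grip_width: 46.1
finger_force: 0.0
```

play_rows(commands=[{"x": 0,"y": 0,"z": -0.01,"twist": 0},{"x": 0,"y": 0,"z": -0.025,"twist": 0},{"x": 0,"y": 0,"z": -0.04,"twist": 0},{"x": 0,"y": 0,"z": -0.055,"twist": 0},{"x": 0,"y": 0,"z": -0.07,"twist": 0},{"x": 0,"y": 0,"z": -0.08,"twist": 0},{"x": 0,"y": 0,"z": -0.08,"twist": 0},{"x": 0,"y": 0,"z": -0.08,"twist": 0}])

```text
time: 24.55
tool_pos: [487.6, 155.2, 210.9]
tcp_rot: [-3.142, -0.0, 1.131]
contact_force: [-0.2, -0.1, -0.1]
grip_width: 45.6
finger_force: 0.0
```

```bash
python3 m.py; python3 - <<'E'
from h import *
t=bot.capture("top");s=bot.capture("side")
B=np.hstack([cv2.resize(c["pixels"][y:y+110,x:x+120,::-1],None,fx=3.3,fy=3.3,interpolation=cv2.INTER_CUBIC) for c,x,y in((t,170,165),(s,195,120))])
cv2.imwrite("pics/e.png",B)
E
```

```text
24.55 375.1949834128131 -0.14566776043259466
top orange [234.9 204.6] 112 492.21
top yellow [239.  195.6] 36 510.52
top blue [243.4 186.4] 94 530.3
side orange [264. 189.] 93 
side yellow [274.3 189.2] 35 
side blue [285.  187.5] 42
```

View pics/e.png

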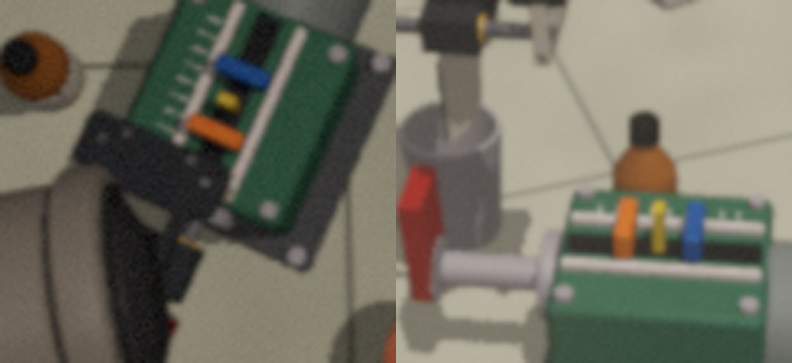

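The pointer stands midway between the riders (side view: orange 264, yellow 274.3, blue 285), and the gripper is clear of everything.

```bash
python3 -c "
from plant import bot
print(bot.close_job())"
```

```text
the job is handed in; nothing more can be done
None
```

The shaft was leaned on both stops (about 6.5 N in, 8 N out; play about 22 mm), set within about 1 mm of mid-play by arm readings and camera, released, and handed in at about 25 s; no verdict was returned.

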